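# Sort two stray sample tubes by cap colour, then hold up the red carrier

## Robot

A 6-joint arm with a two-finger parallel gripper is mounted at the origin on a cart in front of the work surface, level with it; the furniture and walls round the work are solid. World frame = base frame: x ahead of the robot, y to its left, z up, the work surface at z = 0. Lengths are in mm, angles in rad, forces in N, time in s.
With the tool pointing down it reaches from about 300 to 775 mm from the base axis. Payload 14.6 kg.
Tool frame: the origin (TCP) lies at the very end of the fingers, on their centre line; the grasp point (between the pads) lies 19 mm behind it (manip.grip_point_offset is the distance from the TCP to the grasp point, in mm); z points along the fingers, y is the line along which they close (so a half turn about z gives the same grasp; the last joint's range is limited). The gripper opens to 94 mm and grips with 3 to 60 N. Pads are 16 mm wide; open, the fingers measure 119 mm over their backs; the gripper's body (75 mm by 177 mm) begins 78 mm behind the grasp point.
Start: joints at [1.163, 0.3, 1.521, -0, 1.321, -0.067], TCP at [183.83, 518.359, 205.446] pointing down, gripper open.
Joint ranges: [-3.03, 3.03], [-0.79, 2.21], [0.23, 2.52], [-1.04, 4.18], [0, 3.07], [-2.55, 2.55]. Speed limits (rad/s): [2.22, 2.22, 2.57, 3.14, 3.14, 3.14].

## Interface

Orientations are given as [roll, pitch, yaw] about the fixed x, y, z axes, in that order (R = Rz(yaw) Ry(pitch) Rx(roll)).
In Python, from cell import telemetry, eyes, manip gives the robot as it stands.
- The arm moves only by the tool play_rows, never from a script. Its arguments are lists of equal length, an entry for each row: "translation": the shift along the world's x, y, z in m, a list of three; "yaw": the turn about the world's z in rad. A call has 1 to 12 rows; each row is the pose to reach, as a shift and turn from the pose commanded when the call began; what a row does not reach only later rows make up. A row lasts 1/8 s, in which the tool goes at most 62.5 mm and 10.7 degrees, less where a joint would pass 70% of its speed; a pose out of reach is approached as far as the arm can. A call with a gripper value outside its range is refused whole. "hand" is the opening, from 0 (shut) to 1 (fully open), set as the call begins (left out, the last holds). The fingers move at their own pace and stop on an object; "force" is the grip in N (left out, the last holds). Time passes only in rows, so rows that repeat a pose let the fingers close. It gives the time, the measured TCP pose, the force, the opening and the grip force at its end, in the units of the state.
- telemetry.read_state(): the state, without advancing time (a new reading comes with each control period).
- eyes.camera(name): name is "scene" or "top" or "wrist"; returns a dict with "pixels" (384x512x3 uint8, red, green, blue), "fx", "fy", "cx", "cy" (pixels), "cam_to_world" (4x4, takes a point from camera to world coordinates); the wrist camera has in their place "T_tool_cam" (4x4, takes a point from camera to tool coordinates, whose origin is the TCP and whose axes are the flange's). Camera axes: x right, y up, looking along -z (the intrinsics and any distortion apply to the point x, -y, -z); pixel columns grow to the right and rows downward; lengths in mm; the calibration is good to about 2 mm. A picture is of the moment at which its call begins: read the wrist's pose just before it. There is no depth.
- manip.sign_off(): hands the job in; it is judged then, once.
The state is a dict: "clock": time; "joints": joint angles; "qd": joint speeds; "effort": joint torques, N m; "eef_pos": TCP position; "eef_rot": TCP orientation; "wrist_force": force on the tool from outside, world axes, zero at the start; "moment": the same for the moment, N m; "finger_gap": finger opening in mm; "finger_force": force on a finger pad.
Only numpy, scipy, OpenCV 4.12 (cv2) and the standard library are available. Lean on these libraries where they do the work, as an engineer would, in place of code of your own. Each camera call takes 0.05 s, during which the arm holds its last target. There are 200 camera calls.

## Task

Two stray sample tubes stand in the beige rack near the front edge of the black mat, left of the centrifuge (not the one at the back wall): put the red-capped one fully down into the empty well of the red carrier and the blue-capped one fully down into the empty well of the blue carrier. Then take the red carrier by the black grip on its post, lift it, with both its tubes, to at least 12 cm clear of the worktop, and finish holding it there, steady and level, for a colleague to take over. Keep both carriers upright throughout, leave the blue one standing on the worktop with both its tubes, and do not disturb the beige rack, jar, timer or cup.

Things in the scene. Friction and masses are not known exactly. Their poses are not given: they have to be found in the camera images.
- red_grip (a point): Red plastic tube carrier, a block 160x50x52 mm (own x, y, z) on a thin black foot 164x54 mm, with one well near each end of its x axis and, in the middle, a steel post with a black grip on top. This point: centre of the black grip, which is 40 mm along the carrier's x, 16 mm along its y and 34 mm tall (80 to 114 mm above the carrier's underside; this point is 97 mm above it). x axis along the row of wells, z up. Loose, about 0.3 kg.
- blue_grip (a point): Blue plastic tube carrier, a block 160x50x52 mm (own x, y, z) on a thin black foot 164x54 mm, with one well near each end of its x axis and, in the middle, a steel post with a black grip on top. This point: centre of the black grip, which is 40 mm along the carrier's x, 16 mm along its y and 34 mm tall (80 to 114 mm above the carrier's underside; this point is 97 mm above it). x axis along the row of wells, z up. Loose, about 0.3 kg.
- red_carrier: The red carrier itself; origin at the centre of its underside, axes as for red_grip.
- blue_carrier: The blue carrier itself; origin at the centre of its underside, axes as for blue_grip.
- red_free_well (a point): Centre of the mouth of the red carrier's empty well: a white funnel, 24 mm wide at the mouth and narrowing over 12 mm of depth to a round hole 15.5 mm across; 40 mm deep in all, mouth 52 mm above the carrier's underside, 60 mm from the middle of the post along the carrier's own +x. Axes as the carrier's, z up out of the hole. A seated tube's centre stands 1.5 mm above this point.
- red_full_well (a point): Centre of the mouth of the red carrier's occupied well: a white funnel, 24 mm wide at the mouth and narrowing over 12 mm of depth to a round hole 15.5 mm across; 40 mm deep in all, mouth 52 mm above the carrier's underside, 60 mm from the middle of the post along the carrier's own -x. Axes as the carrier's, z up out of the hole. A seated tube's centre stands 1.5 mm above this point.
- blue_free_well (a point): Centre of the mouth of the blue carrier's empty well: a white funnel, 24 mm wide at the mouth and narrowing over 12 mm of depth to a round hole 15.5 mm across; 40 mm deep in all, mouth 52 mm above the carrier's underside, 60 mm from the middle of the post along the carrier's own +x. Axes as the carrier's, z up out of the hole. A seated tube's centre stands 1.5 mm above this point.
- blue_full_well (a point): Centre of the mouth of the blue carrier's occupied well: a white funnel, 24 mm wide at the mouth and narrowing over 12 mm of depth to a round hole 15.5 mm across; 40 mm deep in all, mouth 52 mm above the carrier's underside, 60 mm from the middle of the post along the carrier's own -x. Axes as the carrier's, z up out of the hole. A seated tube's centre stands 1.5 mm above this point.
- red_tube_mid (a point): Red-capped sample tube, 83 mm tall, upright, round: 12 mm across, rounded foot, so that it may lean a few degrees in its hole (z axis from foot to cap); cap 15 mm across over the top 19 mm (cap centre 32 mm above this point). This point: centre, half-way up. About 12 g. At the start it stands in the beige rack, its foot 9 mm above the bare worktop (z = 0; the black mat under the rack is 4 mm thick), the cap wholly above the rack.
- blue_tube_mid (a point): Light-blue-capped sample tube, 83 mm tall, upright, round: 12 mm across, rounded foot, so that it may lean a few degrees in its hole (z axis from foot to cap); cap 15 mm across over the top 19 mm (cap centre 32 mm above this point). This point: centre, half-way up. About 12 g. At the start it stands in the beige rack, its foot 9 mm above the bare worktop (z = 0; the black mat under the rack is 4 mm thick), the cap wholly above the rack.
- red_tube_in_mid (a point): Red-capped sample tube, 83 mm tall, upright, round: 12 mm across, rounded foot, so that it may lean a few degrees in its hole (z axis from foot to cap); cap 15 mm across over the top 19 mm (cap centre 32 mm above this point). This point: centre, half-way up. About 12 g. It stands in the red carrier's occupied well from the start.
- blue_tube_in_mid (a point): Light-blue-capped sample tube, 83 mm tall, upright, round: 12 mm across, rounded foot, so that it may lean a few degrees in its hole (z axis from foot to cap); cap 15 mm across over the top 19 mm (cap centre 32 mm above this point). This point: centre, half-way up. About 12 g. It stands in the blue carrier's occupied well from the start.
- tube_rack: Beige open tube rack near the front of the black mat (a similar one at the back wall is room decor), 43x120x62 mm (own x, y, z), two rows of six cells; origin at the centre of its underside. Holds the two stray tubes, in two cells of one row, 56 mm apart. Loose, 0.4 kg.
- centrifuge: Bench centrifuge, fixed obstacle between the beige rack and the carriers: round, about 265 mm across and 225 mm high, lid included; origin at the centre of its underside. Carry things over it or round its front.
- jar_pink: Bystander: white reagent jar with pink lid, 69 mm across, 92 mm tall; origin under its centre.
- lab_timer: Bystander: dark grey timer lying flat, 68x58x19 mm; origin under its centre.
- specimen_cup: Bystander: specimen cup with yellow lid, 54 mm across, 60 mm tall; origin under its centre.

How it is judged (in metres and radians):
On the way:
1. both stray tubes stand fully down in the empty wells of the carriers of their colour, let go, both carriers standing on the worktop (horizontal distance between red_tube_mid and red_free_well below 0.008 m and z of red_tube_mid in the frame of red_free_well between -0.004 and 0.008 m and horizontal distance between blue_tube_mid and blue_free_well below 0.008 m and z of blue_tube_mid in the frame of blue_free_well between -0.004 and 0.008 m and horizontal distance between red_tube_in_mid and red_full_well below 0.008 m and z of red_tube_in_mid in the frame of red_full_well between -0.004 and 0.008 m and horizontal distance between blue_tube_in_mid and blue_full_well below 0.008 m and z of blue_tube_in_mid in the frame of blue_full_well between -0.004 and 0.008 m and height (world z) of each of red_grip, blue_grip below 0.103 m and angle between each of red_grip, blue_grip's own z axis and vertical below 0.06 rad and contact force between the fingers and red_tube below 0.2 N and contact force between the fingers and blue_tube below 0.2 N), for 0.2 s.
At the end, for the whole second after the job is handed in: Fingers hold the red carrier over 105 mm clear, within 0.12 rad of level, under 30 mm/s and 0.2 rad/s, on nothing else; all four tubes down in wells of their colour (within 8 mm sideways, centre -4 to +8 mm from mouth level); blue carrier flat on the worktop (horizontal distance between red_tube_mid and red_free_well below 0.008 m and z of red_tube_mid in the frame of red_free_well between -0.004 and 0.008 m and horizontal distance between blue_tube_mid and blue_free_well below 0.008 m and z of blue_tube_mid in the frame of blue_free_well between -0.004 and 0.008 m and horizontal distance between red_tube_in_mid and red_full_well below 0.008 m and z of red_tube_in_mid in the frame of red_full_well between -0.004 and 0.008 m and horizontal distance between blue_tube_in_mid and blue_full_well below 0.008 m and z of blue_tube_in_mid in the frame of blue_full_well between -0.004 and 0.008 m and height (world z) of blue_grip below 0.103 m and angle between blue_grip's own z axis and vertical below 0.06 rad and height (world z) of red_carrier above 0.105 m and angle between red_carrier's own z axis and vertical below 0.12 rad and linear speed of red_carrier below 0.03 m/s and angular speed of red_carrier below 0.2 rad/s and contact force between the fingers and red_carrier above 1 N and contact force between each of centrifuge, blue_carrier, tube_rack, jar_pink and red_carrier below 0.2 N); the arm keeps its last pose, push and grip.
It fails at once if the pink-lidded jar is pushed more than 30 mm or tipped (distance of jar_pink from where it was at the start of the episode above 0.03 m or angle between jar_pink's own z axis and vertical above 0.4 rad).
It fails at once if the timer is pushed more than 30 mm or tipped (distance of lab_timer from where it was at the start of the episode above 0.03 m or angle between lab_timer's own z axis and vertical above 0.4 rad).
It fails at once if the yellow-lidded cup is pushed more than 30 mm or tipped (distance of specimen_cup from where it was at the start of the episode above 0.03 m or angle between specimen_cup's own z axis and vertical above 0.4 rad).
It fails at once if the beige rack is shifted more than 40 mm or tipped (distance of tube_rack from where it was at the start of the episode above 0.04 m or angle between tube_rack's own z axis and vertical above 0.4 rad).
It fails at once if a carrier is tipped by more than 25 degrees (angle between any of red_carrier, blue_carrier's own z axis and vertical above 0.44 rad).
It also fails if it takes over 72 s, if anything falls off the work surface, if the arm or the gripper's body presses on something with over 40 N, if the wrist force passes 120 N, or if a joint passes its speed limit or range.

## Working session

There is one attempt and no reset: what is moved stays moved. The work goes in short steps, Python scripts to look and compute and a tool call to move; the robot and the scene stay as the last step left them, time stands still between calls to the robot, and variables do not carry over. Pictures are saved under pics/ and viewed, at most 10 in all, crops included, and the job is handed in when it is done.

Besides the shell and the picture viewer there is one more tool, called after "Call:" in YAML: its name, and indented under it one key for each argument. play_rows: Moves the arm, as the interface text tells. Its arguments: {"type":"object","properties":{"translation":{"type":"array","items":{"type":"array","items":{"type":"number"}}},"yaw":{"type":"array","items":{"type":"number"}},"hand":{"type":"number"},"force":{"type":"number"}},"required":["translation","yaw"]}

```bash
mkdir -p pics; cat > h.py <<'E'
import numpy as np, cv2
from cell import telemetry, eyes, manip
from scipy.spatial.transform import Rotation as R
def grab(n,save=None):
    s=telemetry.read_state(); c=eyes.camera(n)
    if 'cam_to_world' in c: T=np.array(c['cam_to_world'])
    else:
        W=np.eye(4); W[:3,:3]=R.from_euler('xyz',s['eef_rot']).as_matrix(); W[:3,3]=s['eef_pos']
        T=W@np.array(c['T_tool_cam'])
    c['T']=T; c['s']=s
    if save:
        cv2.imwrite('pics/'+save+'.png',np.array(c['pixels'])[:,:,::-1]); 
        import pickle; pickle.dump({k:v for k,v in c.items()},open('pics/'+save+'.pkl','wb'))
    return c
def load(n):
    import pickle; return pickle.load(open('pics/'+n+'.pkl','rb'))
def at(c,u,v,z):
    d=c['T'][:3,:3]@np.array([(u-c['cx'])/c['fx'],-(v-c['cy'])/c['fy'],-1]); o=c['T'][:3,3]
    return o+d*(z-o[2])/d[2]
def proj(c,p):
    q=np.linalg.inv(c['T'])@np.append(p,1); return np.array([c['cx']+c['fx']*q[0]/-q[2], c['cy']+c['fy']*q[1]/q[2]])
E
python3 - <<'E'
from h import *
a=grab('top','top0');b=grab('scene','scene0');
for c in (a,b): print({k:c[k] for k in c if k not in('pixels','s')})
print(a['s'])
E
```

```text
{'fx': 381.20947780427207, 'fy': 381.20947780427207, 'cx': 258.40470607027737, 'cy': 192.6619493109539, 'cam_to_world': array([[ 2.22773659e-02,  9.93317310e-01, -1.13245049e-01,
         3.99254625e+02],
       [-9.99473436e-01,  2.48007973e-02,  2.09229973e-02,
         3.84571129e+01],
       [ 2.35917429e-02,  1.12719309e-01,  9.93346761e-01,
         1.41626838e+03],
       [ 0.00000000e+00,  0.00000000e+00,  0.00000000e+00,
         1.00000000e+00]]), 'T': array([[ 2.22773659e-02,  9.93317310e-01, -1.13245049e-01,
         3.99254625e+02],
       [-9.99473436e-01,  2.48007973e-02,  2.09229973e-02,
         3.84571129e+01],
       [ 2.35917429e-02,  1.12719309e-01,  9.93346761e-01,
         1.41626838e+03],
       [ 0.00000000e+00,  0.00000000e+00,  0.00000000e+00,
         1.00000000e+00]])}
{'fx': 443.9243767898947, 'fy': 443.9243767898947, 'cx': 261.02584971953314, 'cy': 185.88532279126997, 'cam_to_world': array([[ 9.11667742e-01,  1.84379157e-01, -3.67241413e-01,
         7.73991933e+01],
       [-4.10332216e-01,  4.56574490e-01, -7.89409404e-01,
        -9.47213595e+02],
  
[... 516 characters left out ...]

{'clock': 0.0, 'joints': array([ 1.16340062e+00,  3.00485246e-01,  1.52157491e+00, -4.37220824e-05,
        1.32068629e+00, -6.65984054e-02]), 'qd': array([-5.24114358e-04, -1.16975695e-03, -6.40906014e-04,  1.62673726e-03,
        8.92130011e-05,  1.06681210e-03]), 'effort': array([ 2.94448755e-04, -5.31809700e+01, -3.52731299e+01,  7.07899220e-02,
        2.45124620e-02, -6.45804903e-05]), 'eef_pos': array([183.74162189, 518.12684424, 204.88117743]), 'eef_rot': array([-3.14043860e+00, -3.45287976e-05,  2.80080618e+00]), 'wrist_force': array([0.01060747, 0.53523713, 0.47489026]), 'moment': array([-0.02495593,  0.02694733,  0.05525974]), 'finger_force': 0.0, 'finger_gap': 93.84559322256857}
```

View pics/top0.png

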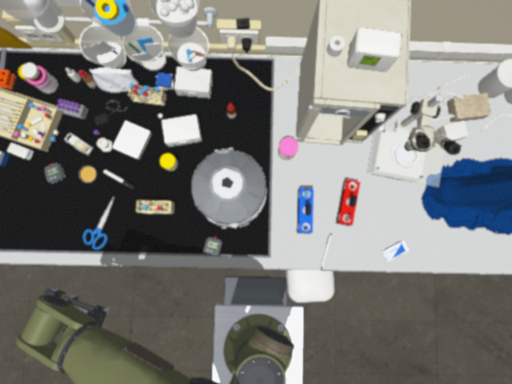

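View pics/scene0.png

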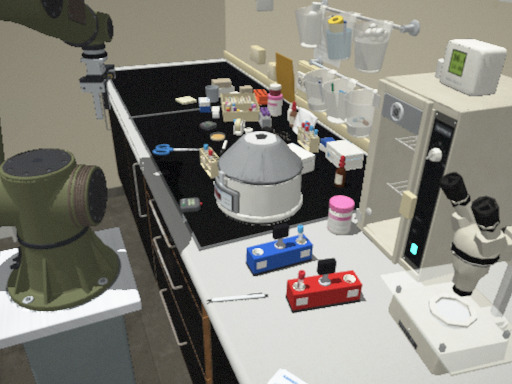

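The top view shows the beige rack at about (155,207), the centrifuge at (229,188), the blue carrier at (305,209) and the red carrier at (348,201). The jar is at (288,147), the timer at (213,245) and the cup at (168,161). I'll enlarge these.

```bash
python3 - <<'E'
from h import *
c=load('top0');im=c['pixels'][:,:,::-1]
def cr(im,u,v,w,h,s): return cv2.resize(im[v:v+h,u:u+w],None,fx=s,fy=s,interpolation=cv2.INTER_CUBIC)
A=cr(im,130,190,50,35,8);B=cr(im,290,170,80,70,5)
s=load('scene0')['pixels'][:,:,::-1]
C=cr(s,192,140,50,35,8);D=cr(s,240,220,130,90,3)
out=np.zeros((600,800,3),np.uint8)
for I,x,y in((A,0,0),(B,400,0),(C,0,300)): out[y:y+I.shape[0],x:x+I.shape[1]]=I
out[350:600,400:790]=D[:250]
cv2.imwrite('pics/crop0.png',out)
for n,u,v,z in(('rack',155,207,66),('blue grip',305,209,114),('red',348,201,114),('cent',229,185,225),('jar',288,147,92),('timer',213,245,19),('cup',168,161,60)): print(n,at(c,u,v,z).round())
E
```

```text
rack [493. 374.  66.]
blue grip [ 495. -150.  114.]
red [ 526. -299.  114.]
cent [557. 106. 225.]
jar [716. -91.  92.]
timer [364. 169.  19.]
cup [660. 337.  60.]
```

View pics/crop0.png

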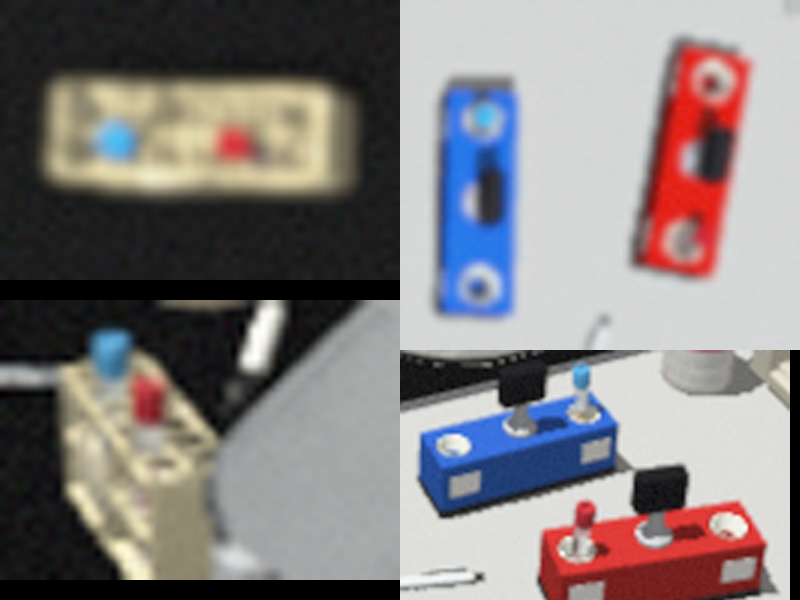

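The stray blue cap is at about (144.5,207.8) and the stray red cap at (159.4,208.1). The red carrier's free well is its far one, at (352.8,186), and the blue carrier's free well is its near one, at (306,227.4).

```bash
python3 - <<'E'
from h import *
c=load('top0')
P=dict(bt=(116/8+130,142/8+190,92),rt=(235/8+130,145/8+190,92))
for k,(x,y,z) in dict(bfree=(480,287,52),bcap=(485,117,95),bgrip=(490,197,114),rfree=(714,80,52),rcap=(688,238,95),rgrip=(713,155,114),r1=(678,46,52),r2=(748,60,52),r3=(712,276,52),r4=(640,266,52),b1=(445,88,52),b2=(516,88,52),b3=(512,315,52),b4=(437,312,52)).items(): P[k]=(290+(x-400)/5,170+y/5,z)
Q={k:at(c,u-.4,v-.4,z) for k,(u,v,z) in P.items()}
for k in Q: print(k,Q[k].round(1))
print(np.linalg.norm(Q['bt']-Q['rt']))
for n in 'rb':
    a=[Q[n+i][:2] for i in '1234']
    m=sum(a)/4; d=a[0]+a[1]-a[2]-a[3]
    print(n,'centre',m.round(1),'ang',np.arctan2(d[1],d[0]),[np.linalg.norm(a[i]-a[(i+1)%4]).round() for i in range(4)])
s=load('scene0')
# scene px of caps
for k,x,y in(('bt',111,335-300+0,),('rt',149,382-300)): print(k,'scene top obs',192+x/8,140+y/8,'pred',proj(s,Q[k]))
E
```

```text
bt [489.3 404.6  92. ]
rt [489.2 353.4  92. ]
bfree [ 435.4 -161.8   52. ]
bcap [ 552.9 -158.    95. ]
bgrip [ 495.5 -159.1  114. ]
rfree [ 589.1 -331.1   52. ]
rcap [ 471.6 -300.6   95. ]
rgrip [ 528.2 -313.3  114. ]
r1 [ 613.4 -304.9   52. ]
r2 [ 604.4 -356.    52. ]
r3 [ 447.1 -328.8   52. ]
r4 [ 453.1 -276.9   52. ]
b1 [ 578.3 -135.2   52. ]
b2 [ 579.6 -186.8   52. ]
b3 [ 416.  -184.9   52. ]
b4 [ 416.9 -131.2   52. ]
51.1799780316301
r centre [ 529.5 -316.6] ang -0.17204329456689033 [np.float64(52.0), np.float64(160.0), np.float64(52.0), np.float64(163.0)]
b centre [ 497.7 -159.5] ang -0.018210254080819475 [np.float64(52.0), np.float64(164.0), np.float64(54.0), np.float64(161.0)]
bt scene top obs 205.875 144.375 pred [204.9472127  144.41237514]
rt scene top obs 210.625 150.25 pred [209.66691166 150.25702385]
```

Call:
play_rows:
  translation:
    - [0.05, -0.03, 0.02]
    - [0.1, -0.055, 0.02]
    - [0.15, -0.08, 0.02]
    - [0.2, -0.11, 0.02]
    - [0.255, -0.135, 0.02]
    - [0.305, -0.15, 0.0]
    - [0.305, -0.15, -0.045]
    - [0.305, -0.15, -0.045]
    - [0.305, -0.15, -0.045]
    - [0.305, -0.15, -0.045]
  yaw: [0.05, 0.1, 0.16, 0.22, 0.28, 0.34, 0.34, 0.34, 0.34, 0.34]
  hand: 0.45
  force: 12

```text
clock: 1.35
eef_pos: [489.0, 369.1, 162.6]
eef_rot: [3.14, 0.002, -3.142]
wrist_force: [-0.0, 0.2, -0.3]
finger_gap: 42.7
finger_force: 0.0
```

```bash
python3 - <<'E'
from h import *
c=grab('wrist','w1');print(c['s']['eef_pos'],c['s']['eef_rot'],c['s']['joints'].round(2),c['s']['finger_gap'],c['T'].round(2))
for p in([489,353,92],[489,405,92]): print(proj(c,p))
E
```

```text
[488.97475623 369.11825104 162.56107701] [ 3.14000251e+00  2.39251725e-03 -3.14159119e+00] [ 0.59  0.47  1.38 -0.    1.28 -0.98] 42.68850420577868 [[-0.0000e+00 -9.7000e-01 -2.6000e-01  4.1363e+02]
 [ 1.0000e+00  0.0000e+00 -0.0000e+00  3.6995e+02]
 [ 0.0000e+00 -2.6000e-01  9.7000e-01  3.4163e+02]
 [ 0.0000e+00  0.0000e+00  0.0000e+00  1.0000e+00]]
[225.09249472 200.71459011]
[291.17178838 200.7069111 ]
```

View pics/w1.png

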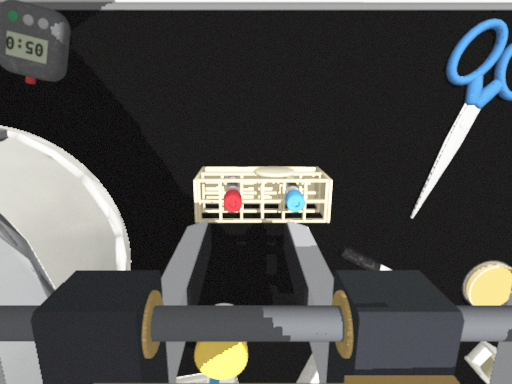

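The wrist view shows the red cap at about (233,203) and the blue cap at about (295,202), both upright in the rack.

```bash
cat >> h.py <<'E'
def caps(c,zs=92):
    h=cv2.cvtColor(np.ascontiguousarray(c['pixels']),cv2.COLOR_RGB2HSV);o={}
    for n,m in(('red',((h[...,0]<8)|(h[...,0]>172))&(h[...,1]>150)&(h[...,2]>90)),('blue',(abs(h[...,0].astype(int)-100)<8)&(h[...,1]>90)&(h[...,2]>120))):
        k,l,st,ce=cv2.connectedComponentsWithStats(m.astype(np.uint8))
        o[n]=[(st[i].tolist(),ce[i].round(1),) for i in range(1,k) if st[i][4]>40]
    return o
E
python3 - <<'E'
from h import *
c=load('w1')
for n,L in caps(c).items():
  for st,ce in L:
    print(n,st,ce,at(c,*ce,84).round(1),'bottom edge',at(c,st[0]+(st[2]-1)/2,st[1]+st[3],92).round(1))
print('rack ends y', at(c,194,195,66),at(c,331,195,66), at(c,262,205,66),at(c,262,221,66))
E
```

```text
red [25, 77, 11, 7, 63] [29.8 80.2] [398.5 209.9  84. ] bottom edge [401.5 214.5  92. ]
red [224, 190, 17, 22, 300] [232.2 200.5] [491.2 358.2  84. ] bottom edge [498.4 358.3  92. ]
blue [447, 18, 65, 90, 2818] [483.4  65.1] [387.9 543.1  84. ] bottom edge [418.2 540.   92. ]
blue [286, 190, 19, 23, 329] [294.4 200.5] [491.2 408.7  84. ] bottom edge [499.2 408.4  92. ]
rack ends y [491.68821848 324.4420809   66.        ] [491.69987336 442.92892389  66.        ] [500.75573153 383.34626174  66.        ] [515.56945633 383.52416392  66.        ]
```

Call:
play_rows:
  translation:
    - [0.002, -0.011, -0.02]
    - [0.002, -0.011, -0.05]
    - [0.002, -0.011, -0.075]
    - [0.002, -0.011, -0.085]
    - [0.002, -0.011, -0.085]
    - [0.002, -0.011, -0.085]
  yaw: [0, 0, 0, 0, 0, 0]

```text
clock: 2.15
eef_pos: [491.3, 357.7, 76.8]
eef_rot: [3.141, 0.002, 3.141]
wrist_force: [0.3, -0.6, 0.4]
finger_gap: 42.4
finger_force: 0.0
```

```bash
python3 - <<'E'
from h import *
c=grab('wrist','w2');print(c['s']['eef_pos'])
for n,L in caps(c).items():
  for st,ce in L:
    print(n,st,ce,at(c,*ce,84).round(1))
E
```

```text
[491.29582784 357.73555332  76.76641141]
red [234, 224, 27, 35, 731] [246.2 241.2] [491.5 358.3  84. ]
blue [322, 224, 31, 35, 432] [334.3 236.4] [488.7 407.5  84. ]
blue [334, 241, 13, 12, 66] [340.9 247.3] [495.3 411.7  84. ]
```

Call:
play_rows:
  translation:
    - [0, 0, -0.006]
    - [0, 0, -0.006]
  yaw: [0, 0]

```text
clock: 2.45
eef_pos: [490.6, 357.2, 69.1]
eef_rot: [-3.141, -0.001, 3.141]
wrist_force: [0.5, -0.6, 0.4]
finger_gap: 42.4
finger_force: 0.0
```

Call:
play_rows:
  translation:
    - [0, 0, 0]
    - [0, 0, 0]
    - [0, 0, 0]
    - [0, 0, 0]
    - [0, 0, 0]
    - [0, 0, 0]
  yaw: [0, 0, 0, 0, 0, 0]
  hand: 0.0
  force: 12

```text
clock: 3.2
eef_pos: [490.9, 357.4, 69.5]
eef_rot: [3.142, 0.0, 3.141]
wrist_force: [0.3, -0.1, 0.4]
finger_gap: 13.9
finger_force: 12.0
```

Call:
play_rows:
  translation:
    - [0, 0, 0.015]
    - [0, 0, 0.045]
    - [0, 0, 0.09]
    - [0, 0, 0.14]
    - [0, 0, 0.19]
    - [0, 0, 0.235]
    - [0, 0, 0.255]
    - [0, -0.02, 0.26]
    - [0, -0.06, 0.26]
    - [0.0, -0.11, 0.26]
  yaw: [0, 0, 0, 0, 0, 0, 0, 0, 0, 0]

```text
clock: 4.45
eef_pos: [490.1, 245.4, 328.6]
eef_rot: [-3.141, -0.001, 3.142]
wrist_force: [0.9, -1.3, -0.2]
finger_gap: 14.3
finger_force: 12.0
```

```bash
python3 - <<'E'
from h import *
c=grab('wrist','w3');s=grab('scene','s3');print(c['s']['eef_pos'],c['s']['finger_gap'],c['s']['joints'].round(2))
p=c['pixels'];s=s['pixels']
cv2.imwrite('pics/v3.png',np.vstack([p[150:],cv2.resize(s[0:260],(512,260))])[:,:,::-1][:600])
E
```

```text
[490.14176062 245.35400966 328.56433177] 14.311147173216263 [ 0.4   0.24  1.32 -0.    1.59 -1.17]
```

View pics/v3.png

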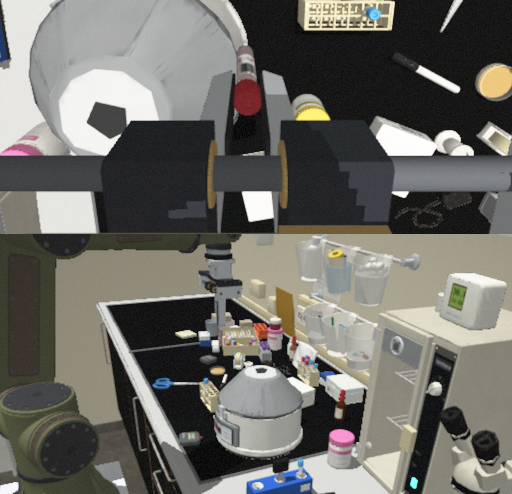

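The tube hangs straight between the fingers and the rack stayed in place, still holding the blue tube. I'll carry on to the red free well.

Call:
play_rows:
  translation:
    - [0.0, -0.05, 0]
    - [0.0, -0.105, 0]
    - [0.01, -0.16, 0]
    - [0.02, -0.215, 0]
    - [0.03, -0.27, 0]
    - [0.04, -0.325, 0]
    - [0.055, -0.38, 0]
    - [0.07, -0.435, 0]
    - [0.085, -0.49, 0]
    - [0.095, -0.54, 0]
    - [0.099, -0.574, -0.03]
    - [0.099, -0.574, -0.09]
  yaw: [0, 0, 0, 0, -0.03, -0.06, -0.09, -0.12, -0.15, -0.17, -0.17, -0.17]

```text
clock: 6.05
eef_pos: [589.4, -329.4, 238.8]
eef_rot: [-3.141, 0.002, 2.968]
wrist_force: [1.2, 0.3, -0.7]
finger_gap: 14.3
finger_force: 12.0
```

Call:
play_rows:
  translation:
    - [0, 0, -0.02]
    - [0, 0, -0.04]
    - [0, 0, -0.04]
    - [0, 0, -0.04]
    - [0, 0, -0.04]
  yaw: [0, 0, 0, 0, 0]

```text
clock: 6.68
eef_pos: [590.0, -326.8, 200.5]
eef_rot: [-3.141, 0.001, 2.971]
wrist_force: [0.0, -0.5, -0.5]
finger_gap: 13.8
finger_force: 12.0
```

```bash
python3 - <<'E'
from h import *
c=grab('wrist','w4');s=grab('scene','s4');print(c['s']['eef_pos'],c['s']['eef_rot'],c['s']['finger_gap'],c['s']['joints'].round(2))
print(proj(c,[589,-329,52]),proj(c,[529.5,-316.6,114]))
p=c['pixels'];s=s['pixels']
cv2.imwrite('pics/v4.png',np.hstack([p,cv2.resize(s[140:320,232:412],(384,384))])[:,:,::-1][:,:800])
E
```

```text
[ 589.98260033 -326.77596611  200.51772329] [-3.14102684e+00  1.30317357e-03  2.97084013e+00] 13.814339071120965 [-0.56  0.59  1.12 -0.    1.43 -1.96]
[243.80420568 178.20815293] [245.49918869 120.33007828]
```

View pics/v4.png

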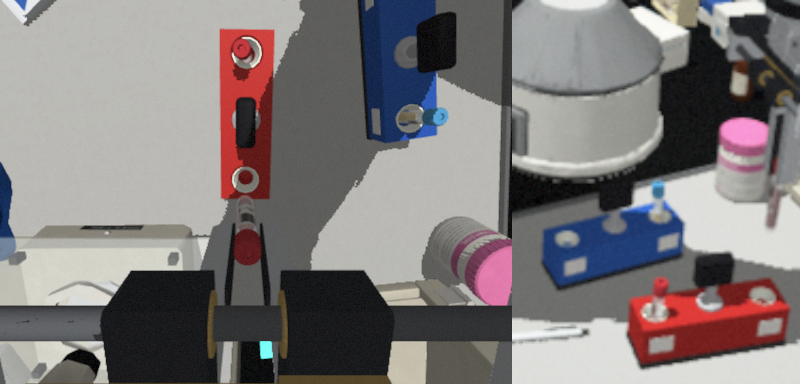

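The red free well is at (245,180) in the wrist view, directly in line with the tube, and the carrier's sides run vertical in the image. I'll refine the well position and check the clearance to the mixer.

```bash
python3 - <<'E'
from h import *
c=load('w4')
print('well',at(c,245,179.7,52),'tube',at(c,246.5,52,95),'grip',at(c,245.5,122,114))
def tri(obs):
    A=np.zeros((3,3));b=np.zeros(3)
    for c,u,v in obs:
        o=c['T'][:3,3];d=at(c,u,v,0)-o;d/=np.linalg.norm(d);M=np.eye(3)-np.outer(d,d);A+=M;b+=M@o
    p=np.linalg.solve(A,b);return p.round(),[np.linalg.norm((np.eye(3)-0)@np.cross(p-c['T'][:3,3],(at(c,u,v,0)-c['T'][:3,3])/np.linalg.norm(at(c,u,v,0)-c['T'][:3,3]))).round() for c,u,v in obs]
t=load('top0');s=load('scene0')
for a in((421,140),(451,146),(428,108)):
  for b in((485,208),(455,186)): print(a,b,tri([(t,*a),(s,*b)]))
for z in (100,200,250):print(z,at(c,75,365,z))
E
```

```text
well [ 590.73468621 -328.07098876   52.        ] tube [ 477.87271148 -306.93659424   95.        ] grip [ 530.7675487  -316.81919332  114.        ]
(421, 140) (485, 208) (array([ 716., -490.,  298.]), [np.float64(20.0), np.float64(20.0)])
(421, 140) (455, 186) (array([ 690., -457.,  337.]), [np.float64(1.0), np.float64(1.0)])
(451, 146) (485, 208) (array([ 672., -541.,  344.]), [np.float64(0.0), np.float64(0.0)])
(451, 146) (455, 186) (array([ 649., -509.,  379.]), [np.float64(16.0), np.float64(16.0)])
(428, 108) (485, 208) (array([ 784., -485.,  292.]), [np.float64(22.0), np.float64(22.0)])
(428, 108) (455, 186) (array([ 752., -451.,  336.]), [np.float64(39.0), np.float64(39.0)])
100 [ 741.25591739 -529.6721627   100.        ]
200 [ 660.69069305 -452.12903596  200.        ]
250 [ 620.40808088 -413.35747259  250.        ]
```

Call:
play_rows:
  translation:
    - [0.0005, -0.001, -0.03]
    - [0.0005, -0.001, -0.065]
    - [0.0005, -0.001, -0.08]
    - [0.0005, -0.001, -0.09]
    - [0.0005, -0.001, -0.1]
    - [0.0005, -0.001, -0.11]
    - [0.0005, -0.001, -0.118]
    - [0.0005, -0.001, -0.118]
  yaw: [0, 0, 0, 0, 0, 0, 0, 0]

```text
clock: 7.78
eef_pos: [590.2, -327.5, 80.9]
eef_rot: [3.141, -0.001, 2.971]
wrist_force: [1.0, -0.0, -0.3]
finger_gap: 14.3
finger_force: 12.0
```

Call:
play_rows:
  translation:
    - [0, 0, -0.004]
    - [0, 0, -0.007]
    - [0, 0, -0.007]
  yaw: [0, 0, 0]

```text
clock: 8.15
eef_pos: [590.3, -327.6, 74.2]
eef_rot: [3.142, -0.0, 2.971]
wrist_force: [0.5, -0.3, 0.2]
finger_gap: 14.2
finger_force: 12.0
```

Call:
play_rows:
  translation:
    - [0, 0, 0]
    - [0, 0, 0]
    - [0, 0, 0]
    - [0, 0, 0]
    - [0, 0, 0.02]
    - [0, 0, 0.06]
    - [0, 0, 0.11]
    - [0, 0, 0.13]
    - [0, 0, 0.13]
    - [0, 0, 0.13]
  yaw: [0, 0, 0, 0, 0, 0, 0, 0, 0, 0]
  hand: 0.4

```text
clock: 9.4
eef_pos: [590.0, -327.4, 203.6]
eef_rot: [3.141, -0.001, 2.971]
wrist_force: [-0.7, 0.8, 0.1]
finger_gap: 37.7
finger_force: 0.0
```

```bash
python3 - <<'E'
from h import *
c=grab('wrist','w5');s=grab('scene','s5');print(c['s']['eef_pos'],c['s']['finger_gap'])
print(at(c,0,0,0)[:0],proj(c,[590.5,-328,95]))
p=c['pixels'];s=s['pixels']
cv2.imwrite('pics/v5.png',np.hstack([p,cv2.resize(s[200:320,262:382],(384,384))])[:,:,::-1][:,:800])
E
```

```text
[ 590.00893805 -327.41806868  203.60663377] 37.71907607271609
[] [245.30303062 189.67012313]
```

View pics/v5.png

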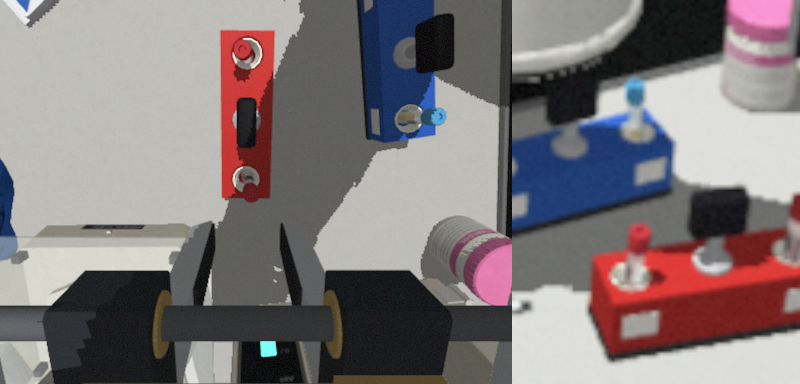

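The red tube is seated: its cap is at about (250,190), where (245,190) was predicted, so it leans only slightly. Next is the blue tube.

Call:
play_rows:
  translation:
    - [0, 0, 0.04]
    - [0, 0.01, 0.08]
    - [-0.01, 0.05, 0.1]
    - [-0.02, 0.105, 0.1]
    - [-0.03, 0.16, 0.1]
    - [-0.045, 0.22, 0.1]
    - [-0.06, 0.28, 0.1]
    - [-0.075, 0.34, 0.1]
    - [-0.09, 0.4, 0.1]
    - [-0.099, 0.46, 0.1]
    - [-0.099, 0.52, 0.1]
    - [-0.099, 0.58, 0.1]
  yaw: [0, 0, 0.02, 0.04, 0.06, 0.08, 0.1, 0.12, 0.14, 0.16, 0.17, 0.17]

```text
clock: 11.0
eef_pos: [490.8, 254.3, 303.9]
eef_rot: [-3.141, -0.001, 3.141]
wrist_force: [0.1, -0.7, 0.3]
finger_gap: 37.7
finger_force: 0.0
```

Call:
play_rows:
  translation:
    - [0, 0.05, 0]
    - [0, 0.1, 0]
    - [0, 0.14, -0.02]
    - [0, 0.156, -0.08]
    - [0, 0.156, -0.13]
    - [0, 0.156, -0.14]
    - [0, 0.156, -0.14]
    - [0, 0.156, -0.14]
    - [0, 0.156, -0.14]
  yaw: [0, 0, 0, 0, 0, 0, 0, 0, 0]

```text
clock: 12.12
eef_pos: [491.8, 408.5, 166.2]
eef_rot: [3.14, 0.002, 3.141]
wrist_force: [0.0, 0.2, -0.2]
finger_gap: 37.8
finger_force: 0.0
```

```bash
python3 - <<'E'
from h import *
c=grab('wrist','w6');print(c['s']['eef_pos'],c['s']['eef_rot'],c['s']['finger_gap'])
for n,L in caps(c).items():
  for st,ce in L:
    print(n,st,ce,at(c,*ce,84).round(1),'bottom edge',at(c,st[0]+(st[2]-1)/2,st[1]+st[3],92).round(1))
E
```

```text
[491.83953712 408.5480544  166.15757811] [3.14013484e+00 1.94544336e-03 3.14055521e+00] 37.785892761077555
blue [404, 16, 92, 89, 3482] [449.8  62.5] [388.7 559.8  84. ] bottom edge [419.1 559.7  92. ]
blue [237, 186, 18, 21, 318] [245.8 196. ] [491.3 408.7  84. ] bottom edge [498.2 408.5  92. ]
```

Call:
play_rows:
  translation:
    - [-0.001, 0, -0.03]
    - [-0.001, 0, -0.065]
    - [-0.001, 0, -0.085]
    - [-0.001, 0, -0.093]
    - [-0.001, 0, -0.0935]
    - [-0.001, 0, -0.0935]
  yaw: [0, 0, 0, 0, 0, 0]

```text
clock: 12.92
eef_pos: [490.8, 408.7, 72.2]
eef_rot: [3.141, 0.001, 3.141]
wrist_force: [-0.5, -0.3, 0.2]
finger_gap: 37.7
finger_force: 0.0
```

Call:
play_rows:
  translation:
    - [0, 0, -0.002]
    - [0, 0, -0.002]
    - [0, 0, -0.002]
    - [0, 0, -0.002]
    - [0, 0, -0.002]
    - [0, 0, -0.002]
  yaw: [0, 0, 0, 0, 0, 0]
  hand: 0.0
  force: 12

```text
clock: 13.68
eef_pos: [490.4, 408.4, 69.1]
eef_rot: [3.142, 0.0, 3.141]
wrist_force: [-0.7, 0.1, 1.0]
finger_gap: 13.9
finger_force: 12.0
```

Call:
play_rows:
  translation:
    - [0, 0, 0.015]
    - [0, 0, 0.045]
    - [0, 0, 0.09]
    - [0, 0, 0.14]
    - [0, 0, 0.19]
    - [0, 0, 0.235]
    - [0, 0, 0.255]
    - [0, -0.02, 0.26]
    - [0, -0.06, 0.26]
    - [0.0, -0.11, 0.26]
    - [0, -0.165, 0.26]
    - [0, -0.22, 0.26]
  yaw: [0, 0, 0, 0, 0, 0, 0, 0, 0, 0, 0, 0]

```text
clock: 15.18
eef_pos: [489.3, 185.6, 328.3]
eef_rot: [-3.141, -0.001, 3.141]
wrist_force: [0.8, 0.3, -0.3]
finger_gap: 14.4
finger_force: 12.0
```

Call:
play_rows:
  translation:
    - [0.0, -0.05, 0]
    - [0.0, -0.105, 0]
    - [0.0, -0.16, 0]
    - [-0.01, -0.215, 0]
    - [-0.03, -0.27, 0]
    - [-0.045, -0.32, 0]
    - [-0.052, -0.346, -0.03]
    - [-0.052, -0.346, -0.09]
    - [-0.052, -0.346, -0.12]
    - [-0.052, -0.346, -0.128]
    - [-0.052, -0.346, -0.128]
    - [-0.052, -0.346, -0.128]
  yaw: [0, 0, 0, 0, -0.02, -0.02, -0.02, -0.02, -0.02, -0.02, -0.02, -0.02]

```text
clock: 16.68
eef_pos: [438.7, -157.9, 202.2]
eef_rot: [-3.141, 0.002, 3.121]
wrist_force: [-0.1, 1.4, 0.5]
finger_gap: 14.2
finger_force: 12.0
```

```bash
python3 - <<'E'
from h import *
c=grab('wrist','w7');s=grab('scene','s7');print(c['s']['eef_pos'],c['s']['eef_rot'],c['s']['finger_gap'],c['s']['joints'].round(2))
print(proj(c,[437,-160,52]))
p=c['pixels'];s=s['pixels']
cv2.imwrite('pics/v7.png',np.hstack([p,cv2.resize(s[140:320,232:412],(384,384))])[:,:,::-1][:,:800])
E
```

```text
[ 438.66219491 -157.87287603  202.23725487] [-3.14074328e+00  1.90950404e-03  3.12085304e+00] 14.187757816979266 [-0.42  0.11  1.75 -0.    1.27 -1.97]
[244.05319639 176.61629052]
```

View pics/v7.png

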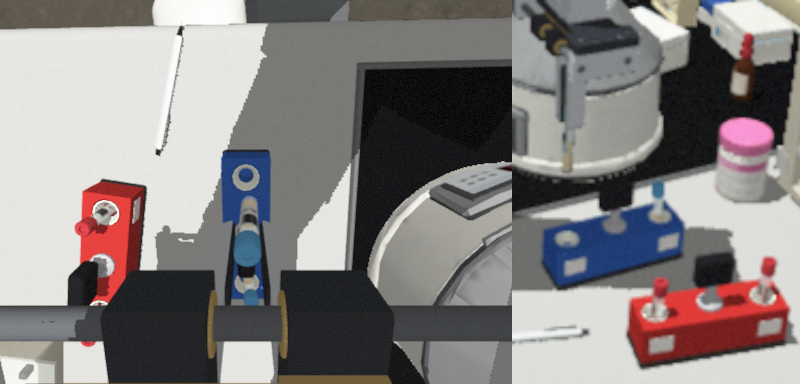

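The blue free well is at about (246.5,177.5), again in line with the tube. I need only 1 mm of correction.

Call:
play_rows:
  translation:
    - [-0.001, 0, -0.03]
    - [-0.001, 0, -0.065]
    - [-0.001, 0, -0.08]
    - [-0.001, 0, -0.09]
    - [-0.001, 0, -0.1]
    - [-0.001, 0, -0.11]
    - [-0.001, 0, -0.119]
    - [-0.001, 0, -0.119]
  yaw: [0, 0, 0, 0, 0, 0, 0, 0]

```text
clock: 17.77
eef_pos: [437.1, -157.5, 81.4]
eef_rot: [3.141, -0.001, 3.121]
wrist_force: [-0.2, -0.3, -1.0]
finger_gap: 14.1
finger_force: 12.0
```

Call:
play_rows:
  translation:
    - [0, 0, -0.004]
    - [0, 0, -0.007]
    - [0, 0, -0.007]
  yaw: [0, 0, 0]

```text
clock: 18.15
eef_pos: [437.2, -157.6, 74.8]
eef_rot: [3.141, -0.0, 3.121]
wrist_force: [0.8, -0.0, 0.2]
finger_gap: 14.3
finger_force: 12.0
```

Call:
play_rows:
  translation:
    - [0, 0, 0]
    - [0, 0, 0]
    - [0, 0, 0]
    - [0, 0, 0]
    - [0, 0, 0.02]
    - [0, 0, 0.06]
    - [0, 0, 0.11]
    - [0, 0, 0.13]
    - [0, 0, 0.13]
    - [0, 0, 0.13]
  yaw: [0, 0, 0, 0, 0, 0, 0, 0, 0, 0]
  hand: 0.4

```text
clock: 19.4
eef_pos: [436.9, -157.5, 203.8]
eef_rot: [3.141, -0.001, 3.121]
wrist_force: [0.0, 0.3, -0.7]
finger_gap: 37.6
finger_force: 0.0
```

```bash
python3 - <<'E'
from h import *
c=grab('wrist','w8');s=grab('scene','s8');print(c['s']['eef_pos'],c['s']['finger_gap'])
p=c['pixels'];s=s['pixels']
cv2.imwrite('pics/v8.png',np.hstack([p[:,:380],cv2.resize(s[210:320,242:362],(420,384))])[:,:,::-1][:,:800])
E
```

```text
[ 436.92557428 -157.47029593  203.75126506] 37.638528234512265
```

View pics/v8.png

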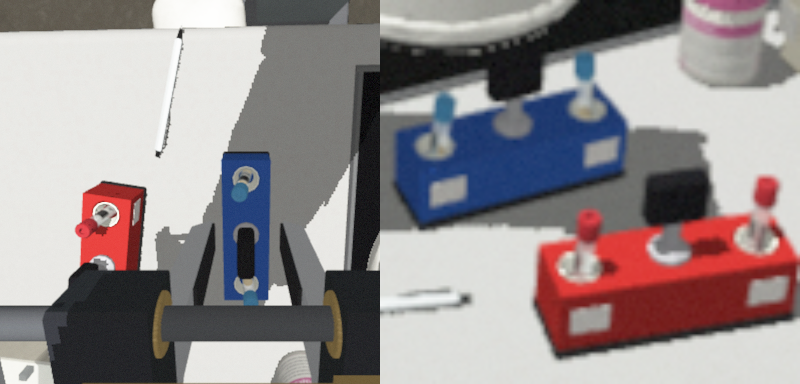

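Both stray tubes are seated. The blue free-well cap is at about (240,190), just above its well, and the scene view shows all four caps at equal height. Now the red grip.

Call:
play_rows:
  translation:
    - [0.02, -0.035, 0]
    - [0.045, -0.08, 0]
    - [0.075, -0.125, 0]
    - [0.0935, -0.1595, 0]
    - [0.0935, -0.1595, -0.02]
    - [0.0935, -0.1595, -0.02]
    - [0.0935, -0.1595, -0.02]
  yaw: [-0.03, -0.07, -0.11, -0.15, -0.15, -0.15, -0.15]

```text
clock: 20.38
eef_pos: [530.8, -316.9, 185.3]
eef_rot: [3.142, -0.0, 2.971]
wrist_force: [-0.9, 0.5, -0.3]
finger_gap: 37.8
finger_force: 0.0
```

```bash
python3 - <<'E'
from h import *
c=grab('wrist','w9');print(c['s']['eef_pos'],c['s']['eef_rot'])
im=c['pixels'].astype(int)
pr=proj(c,[530.5,-317,114]);print(pr)
for p in ([550,-320,114],[511,-313,114]): print(proj(c,p))
u,v=pr.astype(int)
roi=im[v-45:v+30,u-40:u+40].max(2)<45
print(roi.sum()); k,l,st,ce=cv2.connectedComponentsWithStats(roi.astype(np.uint8))
for i in range(1,k):
  if st[i][4]>30: print(st[i]+[u-40,v-45,0,0,0],ce[i]+[u-40,v-45])
E
```

```text
[ 530.84931555 -316.87431013  185.25446135] [ 3.14156442e+00 -4.87539652e-05  2.97118992e+00]
[245.50194336 200.45722664]
[245.96115121 223.96902323]
[246.29846651 175.79624259]
1003
[236 170  20  54 973] [245.77389517 196.93011305]
```

Call:
play_rows:
  translation:
    - [0, 0, -0.03]
    - [0, 0, -0.06]
    - [0, 0, -0.085]
    - [0, 0, -0.1]
    - [0, 0, -0.106]
    - [0, 0, -0.106]
    - [0, 0, -0.106]
  yaw: [0, 0, 0, 0, 0, 0, 0]

```text
clock: 21.3
eef_pos: [531.2, -317.4, 79.9]
eef_rot: [-3.141, 0.001, 2.971]
wrist_force: [-0.0, 0.2, -0.2]
finger_gap: 37.6
finger_force: 0.0
```

Call:
play_rows:
  translation:
    - [0, 0, 0]
    - [0, 0, 0]
    - [0, 0, 0]
    - [0, 0, 0]
    - [0, 0, 0]
    - [0, 0, 0]
  yaw: [0, 0, 0, 0, 0, 0]
  hand: 0.0
  force: 40

```text
clock: 22.05
eef_pos: [530.8, -317.2, 79.0]
eef_rot: [-3.142, 0.0, 2.971]
wrist_force: [-0.2, -0.3, 0.8]
finger_gap: 15.6
finger_force: 40.0
```

Gripped, with a gap of 15.6 mm against the 16 mm grip. Now a smooth lift of 135 mm.

Call:
play_rows:
  translation:
    - [0, 0, 0.003]
    - [0, 0, 0.01]
    - [0, 0, 0.025]
    - [0, 0, 0.042]
    - [0, 0, 0.06]
    - [0, 0, 0.078]
    - [0, 0, 0.096]
    - [0, 0, 0.112]
    - [0, 0, 0.124]
    - [0, 0, 0.132]
    - [0, 0, 0.135]
    - [0, 0, 0.135]
  yaw: [0, 0, 0, 0, 0, 0, 0, 0, 0, 0, 0, 0]

```text
clock: 23.55
eef_pos: [530.8, -317.1, 213.7]
eef_rot: [3.141, -0.0, 2.971]
wrist_force: [-0.1, -0.7, -3.9]
finger_gap: 15.9
finger_force: 40.0
```

Call:
play_rows:
  translation:
    - [0, 0, 0]
    - [0, 0, 0]
    - [0, 0, 0]
    - [0, 0, 0]
    - [0, 0, 0]
    - [0, 0, 0]
    - [0, 0, 0]
    - [0, 0, 0]
  yaw: [0, 0, 0, 0, 0, 0, 0, 0]

```text
clock: 24.55
eef_pos: [530.8, -317.2, 213.9]
eef_rot: [-3.142, 0.0, 2.971]
wrist_force: [-0.1, 0.7, -3.7]
finger_gap: 15.9
finger_force: 40.0
```

```bash
python3 - <<'E'
from h import *
c=grab('wrist','w10');s=grab('scene','s10');print(c['s']['eef_pos'],c['s']['finger_gap'])
p=c['pixels'];s=s['pixels']
cv2.imwrite('pics/v10.png',np.hstack([p[:,:380],cv2.resize(s[160:290,242:384],(420,384))])[:,:,::-1][:,:800])
E
```

```text
[ 530.81672157 -317.16319198  213.94741011] 15.903891963645105
```

View pics/v10.png

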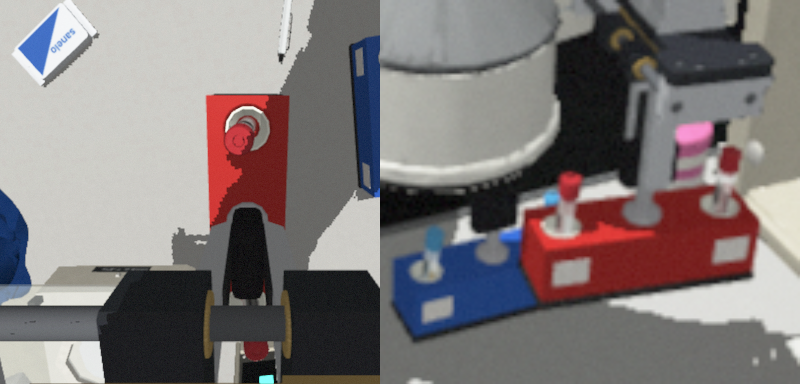

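The red carrier hangs level about 13 cm up with both its tubes seated. The blue carrier is standing on the worktop, and the wrist force of -3.7 N fits the carrier's weight.

```bash
python3 -c "
from cell import manip
print(manip.sign_off())"
```

```text
the job is handed in; nothing more can be done
None
```

The job is handed in: both stray tubes are in their matching carriers, the red carrier is held level and still about 13 cm above the worktop, and the blue one is left standing; the hand-in reported no verdict.

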